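Put the film tins away in their holders

TASK

Put the four round metal tins into the red holders, each standing upright with its lid up: the small canister in the smallest holder, the medium tin in the middle-sized one, and the thick wide tin in the largest, with the thin wide tin stacked centrally on top of it. Leave the two square cartons where they stand.

Things in the scene. Friction and masses are not known exactly. Their poses are not given: they have to be found in the camera images.
- tin_thick: Thick wide round metal tin, 66 mm in diameter, 50 mm tall, about 0.25 kg. Loose, standing upright. Body origin at the centre of its underside, z up through the lid (top). Flat top; grip it anywhere on its round side.
- tin_thin: Thin wide round metal tin, 66 mm in diameter, only 26 mm tall, about 0.12 kg. Loose, standing upright. Body origin at the centre of its underside, z up through the lid (top). Flat top; grip it anywhere on its round side.
- tin_medium: Medium round metal tin, 50 mm in diameter, 42 mm tall, about 0.14 kg. Loose, standing upright. Body origin at the centre of its underside, z up through the lid (top). Flat top; grip it anywhere on its round side.
- tin_small: Small slim round metal canister, 32 mm in diameter, 52 mm tall, about 0.06 kg. Loose, standing upright. Body origin at the centre of its underside, z up through the lid (top). Flat top; grip it anywhere on its round side.
- holder_large: Red large round holder, a shallow dish fixed to the table: recess 80 mm in diameter with a 6 mm wall around it (outside 92 mm), rim 10 mm above the table, recess floor 4 mm above the table. Origin at the centre of its underside (table level), z up.
- holder_medium: Red middle-sized round holder, a shallow dish fixed to the table: recess 64 mm in diameter with a 6 mm wall around it (outside 76 mm), rim 10 mm above the table, recess floor 4 mm above the table. Origin at the centre of its underside (table level), z up.
- holder_small: Red small round holder, a shallow dish fixed to the table: recess 46 mm in diameter with a 6 mm wall around it (outside 58 mm), rim 10 mm above the table, recess floor 4 mm above the table. Origin at the centre of its underside (table level), z up.
- carton_large: Bystander: square brown cardboard carton, 58 x 58 mm and 36 mm tall, loose. Origin at the centre of its underside. To be left alone.
- carton_small: Bystander: square brown cardboard carton, 40 x 40 mm and 46 mm tall, loose. Origin at the centre of its underside. To be left alone.
Mind the look-alikes: they are no part of the job. What is shaped like the tin_thin but purple or yellow is not meant.

How it is judged:
By the outcome, as a careful person would: the job done as asked, in the order asked, and still so for the second after the job is handed in, with the robot touching nothing.
It also fails if it takes over 112 s, if anything falls off the work surface, if the arm or the gripper's body presses on something with over 40 N, if the wrist force passes 120 N, or if a joint passes its speed limit or range.

ROBOT

A 6-joint arm with a two-finger parallel gripper is mounted at the origin on the work surface. World frame = base frame: x ahead of the robot, y to its left, z up, the work surface at z = 0. Lengths are in mm, angles in rad, forces in N, time in s.
With the tool pointing down it reaches from about 275 to 1000 mm from the base axis. Payload 8.4 kg.
Tool frame: the origin (TCP) lies at the very end of the fingers, on their centre line; the grasp point (between the pads) lies 19 mm behind it; z points along the fingers, y is the direction in which the jaws open and shut (so a half turn about z gives the same grasp; the last joint's range is limited). The gripper opens to 85 mm and grips with 20 to 120 N. Pads are 22 mm wide; open, the fingers measure 114 mm over their backs; the gripper's body (76 mm by 85 mm) begins 54 mm behind the grasp point. The pads swing forward as they close: fully open they stand 13 mm farther back than shut.
Start: joints at [1.154, 0.353, 1.633, -0, 1.155, -0.002], TCP at [251.878, 572.001, 231.281] pointing down, gripper open.
Joint ranges: [-2.63, 2.63], [-0.92, 2.1], [0.06, 2.66], [-1.3, 4.44], [0, 2.69], [-3.02, 3.02]. Speed limits (rad/s): [2.22, 2.22, 2.79, 3.14, 3.14, 3.14].

INTERFACE

Orientations are given as [roll, pitch, yaw] about the fixed x, y, z axes, in that order (R = Rz(yaw) Ry(pitch) Rx(roll)).
In Python, from rig import sense, grab_frame, get_calibration, sign_off, boxes_of, trace gives the robot as it stands.
- The arm moves only by the tool servo_tool, never from a script. Its argument "rows" is a list of rows, each a list of 3 entries, a list of its own where there are three numbers: the finger opening in mm, from 0 to 85.4, then the shift along the tool's x, y, z in mm, then the turn, a rotation vector about the tool's x, y, z in degrees. A call has 1 to 8 rows; each row shifts and turns the commanded pose from where the row before left it, along the tool's axes as they then stand; what a row does not reach is not made up. A row lasts 1/8 s, in which the tool goes at most 62.5 mm and 10.7 degrees, less where a joint would pass 70% of its speed; a pose out of reach is approached as far as the arm can. A call is refused whole if a number of a shift passes 62.5 or a number of a turn 10.7, either way. A call with a gripper value outside its range is refused whole. The fingers move at their own pace and stop on an object; "force" is the grip in N (left out, the last holds). Time passes only in rows, so rows that do not move let the fingers close. It gives the time, the measured TCP pose, the force and the opening at its end, in the units of the state.
- sense(): the state, without advancing time (a new reading comes with each control period).
- grab_frame(name): name is "side" or "top"; returns the picture (384x512x3 uint8, blue, green, red); there is no depth.
- get_calibration(name): a dict with "intrinsics" (3x3 intrinsics, pixels), "world_to_cam" (4x4, takes a point from world to camera coordinates). Camera axes: x right, y down, z forward; pixel columns grow to the right and rows downward; lengths in mm; the calibration is good to about 2 mm. A picture is of the moment at which its call begins. get_calibration takes no time and is no camera call.
- sign_off(): hands the job in, once; it reports no verdict.
Trained networks look in the newest picture that a camera, given by its name, has taken for a name from the list of things; names that differ only in an ending like _2 or _b are one class to them, and where a whole thing is asked for, a point or a joint stands for the part that bears it (a point fixed in the world has none). Each returns a list of dicts, best first, with "conf" (0 to 1); they miss things now and then, are a little off and sometimes report something else, mostly with a low value. They report only what shows in the picture. A call takes as long as a camera call. They do not tell look-alikes from the thing itself.
- boxes_of(camera, thing): "centre" ([x, y, z] in mm, in the coordinates of the camera as it stood for that picture, good to about 4 mm: the middle of the surface that is visible of it).
- trace(camera, thing): "mask" (384x512 bool, what is visible of it).
The state is a dict: "clock": time; "qpos": joint angles; "qvel": joint speeds; "joint_efforts": joint torques, N m; "eef_pos": TCP position; "tcp_rot": TCP orientation; "contact_force": force on the tool from outside, world axes, zero at the start; "wrist_torque": the same for the moment, N m; "opening": opening from 0.0 (shut) to 1.0 (fully open).
Only numpy, scipy, OpenCV 4.12 (cv2) and the standard library are available. Lean on these libraries where they do the work, as an engineer would, in place of code of your own. Each camera call takes 0.05 s, during which the arm holds its last target. There are 200 camera calls.

## Working session

There is one attempt and no reset: what is moved stays moved. The work goes in short steps, Python scripts to look and compute and a tool call to move; the robot and the scene stay as the last step left them, time stands still between calls to the robot, and variables do not carry over. Pictures are saved under pics/ and viewed, about 12 in all and at most 16, crops included, and the job is handed in when it is done.

Besides the shell and the picture viewer there is one more tool, called after ">>>" as name(argument=value, ...) on one line, values as JSON. servo_tool: Moves the arm, as the interface text tells. Its arguments: {"type":"object","properties":{"rows":{"type":"array","items":{"type":"array"}},"force":{"type":"number"}},"required":["rows"]}

```bash
mkdir -p pics
cat > h.py <<'E'
import numpy as np, cv2
from rig import *
def w(cam,p):
    T=get_calibration(cam)["world_to_cam"]; T=np.array(T); return (np.linalg.inv(T)@np.append(p,1))[:3]
def px2w(cam,u,v,z):
    c=get_calibration(cam);K=np.array(c["intrinsics"]);T=np.array(c["world_to_cam"]);I=np.linalg.inv(T)
    d=I[:3,:3]@np.linalg.inv(K)@[u,v,1];o=I[:3,3];return o+d*(z-o[2])/d[2]
def proj(cam,P):
    c=get_calibration(cam);K=np.array(c["intrinsics"]);T=np.array(c["world_to_cam"])
    q=T[:3,:3]@np.array(P)+T[:3,3];q=K@q;return q[:2]/q[2]
E
python3 - <<'E'
from h import *
for c in("side","top"):
    cv2.imwrite(f"pics/{c}0.png",grab_frame(c))
    print(c,np.linalg.inv(np.array(get_calibration(c)["world_to_cam"]))[:3,3].round())
    for t in "tin_thick tin_thin tin_medium tin_small holder_large holder_medium holder_small carton_large carton_small".split():
        for b in boxes_of(c,t):print(t,round(b["conf"],2),w(c,b["centre"]).round(),proj(c,w(c,b["centre"])).round())
print(sense())
E
```

```text
side [ 280. -836.  522.]
tin_thick 0.91 [ 590. -280.   42.] [337. 256.]
tin_thin 0.95 [ 324. -221.   28.] [203. 261.]
tin_thin 0.9 [ 332. -113.   31.] [201. 230.]
tin_thin 0.71 [ 440. -258.   24.] [263. 266.]
tin_medium 0.89 [ 437. -145.   29.] [249. 233.]
tin_small 0.73 [ 574. -123.   34.] [303. 219.]
holder_large 0.57 [477. 125.   2.] [242. 187.]
holder_medium 0.7 [465. 364.   5.] [225. 155.]
carton_large 0.56 [ 446. -405.   37.] [288. 315.]
carton_large 0.56 [ 573. -125.   34.] [303. 220.]
carton_small 0.56 [ 589. -384.   37.] [360. 293.]
top [ 360.   -5. 1192.]
tin_thin 0.86 [ 326. -205.   23.] [333. 230.]
tin_thin 0.72 [ 440. -244.   23.] [344. 193.]
tin_thin 0.63 [341. -89.  30.] [295. 227.]
tin_medium 0.47 [ 444. -126.   41.] [307. 192.]
holder_large 0.84 [478. 121.   7.] [227. 185.]
holder_medium 0.94 [473. 359.   7.] [152. 188.]
holder_small 0.76 [617. 270.   4.] [180. 143.]
carton_large 0.91 [ 449. -385.   32.] [390. 189.]
carton_small 0.66 [ 589. -366.   47.] [383. 143.]
{'clock': 1.0, 'qpos': array([ 1.15362683e+00,  3.52984068e-01,  1.63339331e+00, -3.52276345e-06,
        1.15520606e+00, -2.41606873e-03]), 'qvel': array([-0.00028694, -0.00112354, -0.00094905, -0.00074001,  0.00040137,
        0.00123672]), 'joint_efforts': array([-2.94764533e-03, -6.05185175e+01, -3.42431080e+01, -3.10640507e-04,
        1.36794231e-03,  2.48913892e-05]), 'eef_pos': array([251.86498501, 572.01008519, 231.29379267]), 'tcp_rot': array([3.14158345e+00, 3.24516545e-06, 2.72684064e+00]), 'contact_force': array([0.21304427, 0.17712465, 0.0096461 ]), 'wrist_torque': array([ 0.01130835,  0.04910232, -0.03113669]), 'opening': 0.9986485343557325}
```

View pics/top0.png

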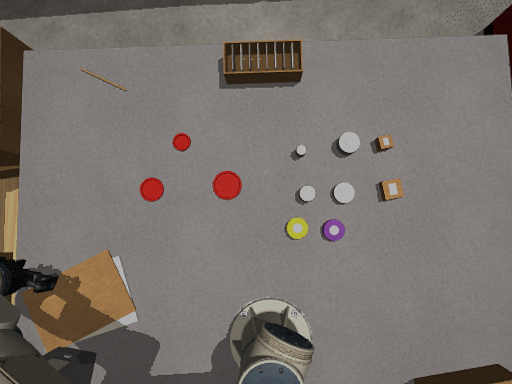

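View pics/side0.png

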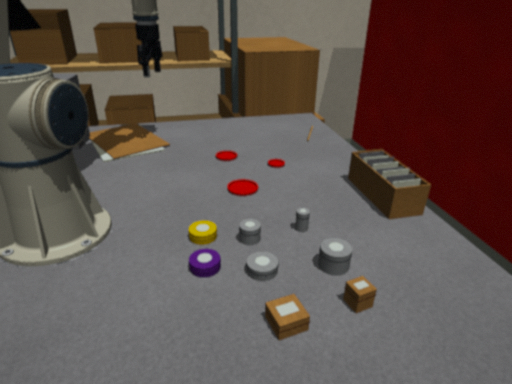

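Top view: the holders are red, at (227,185), (152,189) and (181,142). The grey tins are thick (349,142), thin (344,193), medium (307,193) and small (301,150). The look-alikes are yellow (297,228) and purple (334,230). The cartons are at (393,189) and (385,142). The side view agrees. Next I refine the positions by fitting silhouettes.

```bash
cat >> h.py <<'E'
from scipy.optimize import least_squares
DIM=dict(tin_thick=(33,0,50),tin_thin=(33,0,26),tin_medium=(25,0,42),tin_small=(16,0,52),holder_large=(46,0,10),holder_medium=(38,0,10),holder_small=(29,0,10))
A=np.linspace(0,2*np.pi,60,endpoint=False)
def hullc(cam,x,y,t,z0=0):
    r,a,b=DIM[t]
    pts=np.array([proj(cam,[x+r*np.cos(k),y+r*np.sin(k),z+z0]) for z in(a,b) for k in A],np.float32)
    h=cv2.convexHull(pts);m=cv2.moments(h);return np.array([m["m10"]/m["m00"],m["m01"]/m["m00"]]),m["m00"]
def fit(cam,mask,t,x0,z0=0):
    v,u=np.nonzero(mask);c=np.array([u.mean(),v.mean()])
    s=least_squares(lambda p:hullc(cam,p[0],p[1],t,z0)[0]-c,x0[:2],diff_step=1e-3)
    return s.x,len(u),hullc(cam,*s.x,t,z0)[1]
def locate(cam,t,x0,z0=0,gate=40):
    for m in trace(cam,t):
        v,u=np.nonzero(m["mask"])
        if len(u)<10: continue
        x,n,e=fit(cam,m["mask"],t,x0,z0)
        if np.hypot(*(x-np.array(x0[:2])))<gate: print(cam,t,round(m["conf"],2),x.round(1),"area",n,"exp",round(e))
E
python3 - <<'E'
from h import *
G=dict(tin_thick=(592,-262),tin_thin=(440,-246),tin_medium=(440,-128),tin_small=(572,-108),holder_large=(475,123),holder_medium=(468,360),holder_small=(617,270))
for c in("top","side"):
    im=grab_frame(c)
    for t,g in G.items(): locate(c,t,g)
    red=((im[...,2]>130)&(im[...,1]<60)&(im[...,0]<60)).astype(np.uint8)
    n,l,s,ce=cv2.connectedComponentsWithStats(red)
    for i in range(1,n):
        for t in list(G)[4:]:
            if np.hypot(*(ce[i]-proj(c,[*G[t],5])))<12 and s[i,4]>30:
                x,a,e=fit(c,l==i,t,G[t]);print(c,"red",t,x.round(1),a,round(e))
print(sense()["clock"])
E
```

```text
top tin_thick 0.87 [ 595.4 -260.6] area 442 exp 443Traceback (most recent call last):
  File "<stdin>", line 5, in <module>
  File "h.py", line 26, in locate
    x,n,e=fit(cam,m["mask"],t,x0,z0)
          ~~~^^^^^^^^^^^^^^^^^^^^^^^
  File "h.py", line 20, in fit
    s=least_squares(lambda p:hullc(cam,p[0],p[1],t,z0)[0]-c,x0[:2],diff_step=1e-3)
    return func(*args, **kwargs)
    result = trf(vector_fun.fun, vector_fun.jac, x0, f0, J0, lb, ub, ftol, xtol,
                 gtol, max_nfev, x_scale, loss_function, tr_solver,
                 tr_options.copy(), verbose, callback=callback_wrapped)
    return trf_no_bounds(
        fun, jac, x0, f0, J0, ftol, xtol, gtol, max_nfev, x_scale,
        loss_function, tr_solver, tr_options, verbose, callback=callback)
    f_new = fun(x_new)
    self._update_fun()
    ~~~~~~~~~~~~~~~~^^
    self.f = self.fun_wrapped(xp_copy(self.x))
             ~~~~~~~~~~~~~~~~^^^^^^^^^^^^^^^^^
    return np.atleast_1d(self.fun(x))
                         ~~~~~~~~^^^
    return self.f(x, *self.args, **self.kwargs)
           ~~~~~~^^^^^^^^^^^^^^^^^^^^^^^^^^^^^^
  File "h.py", line 20, in <lambda>
    s=least_squares(lambda p:hullc(cam,p[0],p[1],t,z0)[0]-c,x0[:2],diff_step=1e-3)
                             ~~~~~^^^^^^^^^^^^^^^^^^^^
  File "h.py", line 16, in hullc
    pts=np.array([proj(cam,[x+r*np.cos(k),y+r*np.sin(k),z+z0]) for z in(a,b) for k in A],np.float32)
                  ~~~~^^^^^^^^^^^^^^^^^^^^^^^^^^^^^^^^^^^^^^^^
  File "h.py", line 9, in proj
    c=get_calibration(cam);K=np.array(c["intrinsics"]);T=np.array(c["world_to_cam"])
ValueError: time passes only in moves, steps and waits
```

```bash
sed -i 's/^from rig import \*/from rig import *\nfrom functools import cache\nimport rig\nget_calibration=cache(rig.get_calibration)/; s/c=get_calibration(cam);K/c=get_calibration(cam);K/' h.py
cat > loc.py <<'E'
from h import *
G=dict(tin_thick=(592,-262),tin_thin=(440,-246),tin_medium=(440,-128),tin_small=(572,-108),holder_large=(475,123),holder_medium=(468,360),holder_small=(617,270))
for c in("top","side"):
    im=grab_frame(c)
    for t,g in G.items(): locate(c,t,g)
    red=((im[...,2]>130)&(im[...,1]<60)&(im[...,0]<60)).astype(np.uint8)
    n,l,s,ce=cv2.connectedComponentsWithStats(red)
    for i in range(1,n):
        for t in list(G)[4:]:
            if np.hypot(*(ce[i]-proj(c,[*G[t],5])))<12 and s[i,4]>30:
                x,a,e=fit(c,l==i,t,G[t]);print(c,"red",t,x.round(1),a,round(e))
print(sense()["clock"])
E
python3 loc.py
```

```text
top tin_thick 0.56 [ 595.3 -260.5] area 412 exp 443
top tin_thin 0.82 [ 443.2 -242.3] area 340 exp 386
top tin_medium 0.57 [ 443.3 -128.8] area 221 exp 230
top tin_small 0.69 [ 573.8 -110.8] area 92 exp 115
top holder_large 0.61 [477.7 122.1] area 656 exp 667
top holder_medium 0.64 [471.  364.3] area 409 exp 466
top holder_small 0.71 [620.1 266.1] area 250 exp 267
top red holder_small [620.9 266.6] 217 267
top red holder_large [476.8 122. ] 606 667
top red holder_medium [469.5 362.9] 404 466
side tin_thick 0.58 [ 594.9 -260.2] area 1096 exp 1095
side tin_thin 0.66 [ 442.1 -242.5] area 795 exp 828
side tin_medium 0.95 [ 441.7 -126.5] area 532 exp 529
side tin_small 0.71 [ 574.6 -113.4] area 305 exp 316
side holder_large 0.73 [476.  121.2] area 408 exp 462
side holder_small 0.6 [618.1 266.4] area 118 exp 147
side red holder_medium [470.  370.9] 135 207
side red holder_small [623.2 273.9] 94 144
side red holder_large [477.6 128.4] 347 455
1.95
```

>>> servo_tool(rows=[[85,[0,0,0],[0,0,9.5]],[85,[0,0,0],[0,0,9.5]],[85,[0,0,0],[0,0,9.5]],[85,[0,0,0],[0,0,9.5]],[85,[0,0,0],[0,0,9.5]],[85,[0,0,0],[0,0,9.5]],[85,[0,0,0],[0,0,9.23]],[85,[0,0,0],[0,0,0]]], force=40)

```text
clock: 2.95
eef_pos: [251.9, 572.0, 231.3]
tcp_rot: [-3.142, -0.0, 1.572]
contact_force: [-0.7, 0.3, -0.1]
opening: 0.992
```

>>> servo_tool(rows=[[85,[-43,20,0],[0,0,0]],[85,[-43,20,0],[0,0,0]],[85,[-43,20,0],[0,0,0]],[85,[-43,20,0],[0,0,0]],[85,[-43,20,0],[0,0,0]],[85,[-43,20,0],[0,0,0]],[85,[-43,20,0],[0,0,0]],[85,[-43,20,0],[0,0,0]]])

```text
clock: 3.95
eef_pos: [412.5, 226.7, 231.5]
tcp_rot: [3.141, -0.0, 1.575]
contact_force: [0.7, 0.0, -0.5]
opening: 0.996
```

>>> servo_tool(rows=[[85,[-46,22,10],[0,0,0]],[85,[-46,22,15],[0,0,0]],[85,[-46,22,20],[0,0,0]],[85,[-46,22,20],[0,0,0]],[85,[-46,22,20],[0,0,0]],[85,[-46,22,20],[0,0,0]],[85,[-46,22,15],[0,0,0]],[85,[-18,8,11],[0,0,0]]])

```text
clock: 4.95
eef_pos: [574.9, -114.4, 99.6]
tcp_rot: [3.141, 0.0, 1.573]
contact_force: [-0.1, 0.5, -0.4]
opening: 0.997
```

>>> servo_tool(rows=[[85,[0,0,0],[0,0,0]],[85,[0,0,0],[0,0,0]]])

```text
clock: 5.2
eef_pos: [573.5, -111.0, 100.5]
tcp_rot: [-3.141, -0.0, 1.572]
contact_force: [-0.4, -0.3, -0.2]
opening: 0.995
```

>>> servo_tool(rows=[[85,[-1,0,25],[0,0,0]],[85,[0,0,30],[0,0,0]],[85,[0,0,20],[0,0,0]],[85,[0,0,10],[0,0,0]],[60,[0,0,0],[0,0,0]],[25,[0,0,0],[0,0,0]],[20,[0,0,0],[0,0,0]],[20,[0,0,0],[0,0,0]]], force=30)

```text
clock: 6.2
eef_pos: [574.6, -113.2, 16.2]
tcp_rot: [3.14, 0.0, 1.571]
contact_force: [0.3, 0.5, 6.6]
opening: 0.364
```

>>> servo_tool(rows=[[20,[0,0,0],[0,0,0]],[20,[0,0,0],[0,0,0]],[20,[0,0,0],[0,0,0]],[20,[0,0,0],[0,0,0]]])

```text
clock: 6.7
eef_pos: [574.6, -113.1, 16.2]
tcp_rot: [3.14, 0.0, 1.571]
contact_force: [0.1, 0.4, 6.3]
opening: 0.363
```

>>> servo_tool(rows=[[20,[0,0,-15],[0,0,0]],[20,[0,0,-30],[0,0,0]],[20,[30,4,-15],[0,0,0]],[20,[45,5,0],[0,0,0]],[20,[50,6,0],[0,0,0]],[20,[50,6,0],[0,0,0]],[20,[50,6,0],[0,0,0]],[20,[50,6,0],[0,0,0]]])

```text
clock: 7.7
eef_pos: [607.1, 163.7, 76.3]
tcp_rot: [3.141, -0.0, 1.571]
contact_force: [1.0, -0.6, -0.4]
opening: 0.362
```

>>> servo_tool(rows=[[20,[50,6,0],[0,0,0]],[20,[36,4,0],[0,0,0]],[20,[18,3,10],[0,0,0]],[20,[0,0,10],[0,0,0]],[20,[0,0,0],[0,0,0]],[20,[0,0,0],[0,0,0]]])

```text
clock: 8.45
eef_pos: [619.8, 264.5, 55.1]
tcp_rot: [-3.141, 0.001, 1.569]
contact_force: [0.1, 0.6, -1.6]
opening: 0.369
```

Run:
```python
from h import *
s=sense();print(s["eef_pos"],s["opening"])
for c in("top","side"):
    im=grab_frame(c)
    # expected tin bottom: table-grasped TCP 15-16 -> lift
    locate(c,"tin_small",(620,266),s["eef_pos"][2]-16); locate(c,"holder_small",(620,266))
    u,v=proj(c,[620,266,30]).astype(int)
    cv2.imwrite(f"pics/{c}1.png",cv2.resize(im[v-50:v+50,u-60:u+60],None,fx=4,fy=4))
a=cv2.imread("pics/top1.png");b=cv2.imread("pics/side1.png");cv2.imwrite("pics/c1.png",cv2.resize(np.hstack([a,b]),(800,334)))
```

```text
[619.81585601 264.5318398   55.10128505] 0.36872558073910544
top holder_small 0.48 [623.2 246.3] area 49 exp 267
side tin_small 0.57 [621.5 266.6] area 164 exp 177
```

View pics/c1.png

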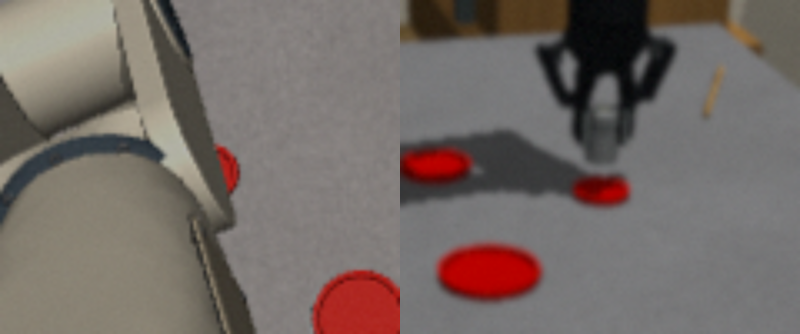

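The side view shows the canister gripped over the small holder, at about (600,135) in the crop, with the holder at (600,190). Lowering and releasing.

>>> servo_tool(rows=[[20,[1.5,0,12],[0,0,0]],[20,[0,0,12],[0,0,0]],[20,[0,0,6],[0,0,0]],[20,[0,0,4],[0,0,0]],[20,[0,0,0],[0,0,0]],[20,[0,0,0],[0,0,0]]])

```text
clock: 9.5
eef_pos: [620.1, 267.6, 21.5]
tcp_rot: [3.141, -0.0, 1.571]
contact_force: [-0.4, -0.1, -0.3]
opening: 0.365
```

>>> servo_tool(rows=[[45,[0,0,0],[0,0,0]],[60,[0,0,0],[0,0,0]],[85,[0,0,0],[0,0,0]],[85,[0,0,0],[0,0,0]],[85,[0,0,-15],[0,0,0]],[85,[0,0,-30],[0,0,0]],[85,[0,0,-20],[0,0,0]],[85,[0,0,-10],[0,0,0]]])

```text
clock: 10.5
eef_pos: [620.6, 267.8, 98.2]
tcp_rot: [3.14, -0.001, 1.571]
contact_force: [-0.6, -0.3, -0.1]
opening: 0.991
```

>>> servo_tool(rows=[[85,[-30,-14,0],[0,0,0]],[85,[-48,-22,0],[0,0,0]],[85,[-54,-24,0],[0,0,0]],[85,[-54,-24,0],[0,0,0]],[85,[-54,-24,0],[0,0,0]],[85,[-54,-24,0],[0,0,0]],[85,[-54,-24,0],[0,0,0]],[85,[-35,-16,0],[0,0,0]]])

```text
clock: 11.5
eef_pos: [446.4, -117.3, 96.3]
tcp_rot: [-3.141, 0.0, 1.57]
contact_force: [-0.0, 0.7, 0.1]
opening: 0.998
```

>>> servo_tool(rows=[[85,[-12,-6,0],[0,0,0]],[85,[0,0,0],[0,0,0]],[85,[0,0,0],[0,0,0]]])

```text
clock: 11.88
eef_pos: [442.5, -126.6, 96.3]
tcp_rot: [3.141, -0.0, 1.572]
contact_force: [0.6, 1.0, -1.4]
opening: 0.995
```

Run:
```python
from h import *
grab_frame("side");locate("side","tin_small",(620,266),4)
grab_frame("top");locate("top","tin_small",(620,266),4);locate("top","holder_small",(620,266));locate("top","holder_medium",(470,363))
print(sense()["eef_pos"],sense()["clock"])
```

```text
top tin_small 0.64 [618.3 268.8] area 113 exp 133
top holder_small 0.59 [614.4 258.2] area 160 exp 267
top holder_medium 0.66 [470.7 362.9] area 436 exp 466
[ 442.18521093 -126.95385127   96.24855025] 12.175
```

>>> servo_tool(rows=[[85,[-0.5,0,26],[0,0,0]],[85,[0,0,30],[0,0,0]],[85,[0,0,20],[0,0,0]],[85,[0,0,10],[0,0,0]],[70,[0,0,0],[0,0,0]],[45,[0,0,0],[0,0,0]],[35,[0,0,0],[0,0,0]],[35,[0,0,0],[0,0,0]]])

```text
clock: 13.18
eef_pos: [442.5, -128.1, 11.1]
tcp_rot: [3.14, 0.0, 1.571]
contact_force: [-0.7, 0.4, 6.3]
opening: 0.579
```

>>> servo_tool(rows=[[35,[0,0,0],[0,0,0]],[35,[0,0,0],[0,0,0]],[35,[0,0,-15],[0,0,0]],[35,[0,0,-30],[0,0,0]],[35,[0,0,-15],[0,0,0]],[35,[0,0,0],[0,0,0]]], force=40)

```text
clock: 13.92
eef_pos: [442.8, -128.3, 71.6]
tcp_rot: [3.139, 0.001, 1.571]
contact_force: [-0.5, -0.5, -1.6]
opening: 0.574
```

>>> servo_tool(rows=[[35,[30,2,0],[0,0,0]],[35,[50,3,0],[0,0,0]],[35,[55,3,0],[0,0,0]],[35,[55,3,0],[0,0,0]],[35,[55,3,0],[0,0,0]],[35,[55,3,0],[0,0,0]],[35,[55,3,0],[0,0,0]],[35,[55,3,0],[0,0,0]]])

```text
clock: 14.92
eef_pos: [464.2, 283.6, 69.3]
tcp_rot: [-3.141, 0.001, 1.571]
contact_force: [1.5, 0.9, -1.8]
opening: 0.576
```

>>> servo_tool(rows=[[35,[45,3,0],[0,0,0]],[35,[25,2,10],[0,0,0]],[35,[11.5,0,15],[0,0,0]],[35,[0,0,10],[0,0,0]],[35,[0,0,0],[0,0,0]],[35,[0,0,0],[0,0,0]]])

```text
clock: 15.68
eef_pos: [470.0, 362.4, 35.3]
tcp_rot: [-3.141, 0.0, 1.57]
contact_force: [-0.0, 0.6, -0.8]
opening: 0.575
```

Run:
```python
from h import *
s=sense();print(s["eef_pos"])
grab_frame("side");locate("side","tin_medium",(470,363),s["eef_pos"][2]-11);locate("side","tin_small",(620,266),4)
```

```text
[470.0362179  362.44410091  35.31172167]
side tin_medium 0.61 [469.9 362.4] area 220 exp 234
side tin_small 0.51 [618.5 271.6] area 126 exp 171
```

>>> servo_tool(rows=[[35,[1,0,8],[0,0,0]],[35,[0,0,7],[0,0,0]],[35,[0,0,4.5],[0,0,0]],[35,[0,0,0],[0,0,0]],[35,[0,0,0],[0,0,0]],[60,[0,0,0],[0,0,0]],[75,[0,0,0],[0,0,0]],[85,[0,0,0],[0,0,0]]])

```text
clock: 16.82
eef_pos: [470.0, 364.6, 15.9]
tcp_rot: [3.141, -0.0, 1.571]
contact_force: [-0.5, 0.2, 0.2]
opening: 0.993
```

>>> servo_tool(rows=[[85,[0,0,0],[0,0,0]],[85,[0,0,-15],[0,0,0]],[85,[0,0,-30],[0,0,0]],[85,[0,0,-35],[0,0,0]],[85,[-30,6,0],[0,0,0]],[85,[-50,10,0],[0,0,0]],[85,[-55,11,0],[0,0,0]],[85,[-55,11,0],[0,0,0]]])

```text
clock: 17.82
eef_pos: [508.4, 173.1, 97.0]
tcp_rot: [3.14, -0.0, 1.571]
contact_force: [0.2, 1.0, -0.1]
opening: 0.997
```

>>> servo_tool(rows=[[85,[-55,11,0],[0,0,0]],[85,[-55,11,0],[0,0,0]],[85,[-55,11,0],[0,0,0]],[85,[-55,11,0],[0,0,0]],[85,[-55,11,0],[0,0,0]],[85,[-55,11,0],[0,0,0]],[85,[-50,10,0],[0,0,0]],[85,[-35,7,0],[0,0,0]]])

```text
clock: 18.82
eef_pos: [591.4, -243.0, 97.0]
tcp_rot: [3.14, 0.001, 1.57]
contact_force: [-0.2, 1.0, -1.1]
opening: 0.997
```

>>> servo_tool(rows=[[85,[-18,4,0],[0,0,0]],[85,[0,0,0],[0,0,0]],[85,[0,0,0],[0,0,0]]])

```text
clock: 19.2
eef_pos: [594.6, -257.1, 95.8]
tcp_rot: [-3.141, -0.001, 1.572]
contact_force: [0.5, 0.0, 0.2]
opening: 0.993
```

Run:
```python
from h import *
print(sense()["eef_pos"],sense()["clock"])
for c in("side","top"):
    im=grab_frame(c);locate(c,"tin_medium",(470,363),4);locate(c,"tin_small",(620,266),4);locate(c,"holder_large",(477,122))
    u,v=proj(c,[530,310,20]).astype(int)
    cv2.imwrite(f"pics/{c}2.png",cv2.resize(im[v-50:v+50,u-60:u+60],None,fx=4,fy=4))
cv2.imwrite("pics/c2.png",cv2.resize(np.hstack([cv2.imread("pics/top2.png"),cv2.imread("pics/side2.png")]),(800,334)))
```

```text
[ 594.57365769 -257.09452583   95.83743344] 19.2
side tin_medium 0.71 [467.9 364.3] area 209 exp 231
side tin_small 0.72 [618.5 266.2] area 163 exp 172
side holder_large 0.87 [476.6 122.8] area 447 exp 460
top tin_small 0.71 [619.7 269.4] area 134 exp 133
```

View pics/c2.png

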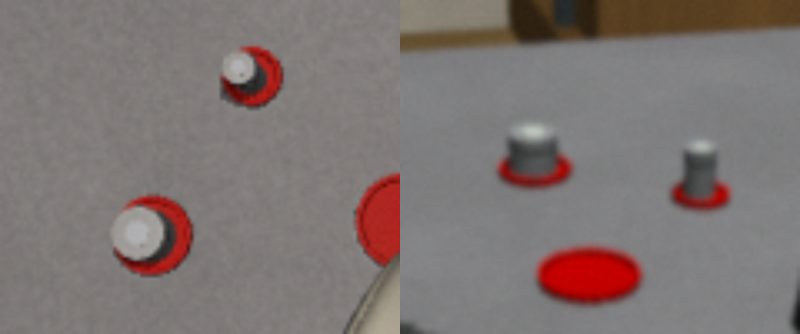

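Both tins stand in their holders: medium at (140,233) and small at (240,68) in the left (top) crop. Now the thick tin.

>>> servo_tool(rows=[[85,[-3,0,15],[0,0,0]],[85,[0,0,25],[0,0,0]],[85,[0,0,25],[0,0,0]],[85,[0,0,12],[0,0,0]],[85,[0,0,6],[0,0,0]],[75,[0,0,0],[0,0,0]],[55,[0,0,0],[0,0,0]],[50,[0,0,0],[0,0,0]]], force=50)

```text
clock: 20.6
eef_pos: [595.6, -261.8, 13.8]
tcp_rot: [3.14, 0.001, 1.571]
contact_force: [-0.6, -0.0, 3.4]
opening: 0.761
```

>>> servo_tool(rows=[[50,[0,0,0],[0,0,0]],[50,[0,0,0],[0,0,0]],[50,[0,0,-15],[0,0,0]],[50,[0,0,-30],[0,0,0]],[50,[0,0,-20],[0,0,0]],[50,[0,0,0],[0,0,0]]])

```text
clock: 21.35
eef_pos: [596.1, -262.0, 79.8]
tcp_rot: [3.138, 0.001, 1.571]
contact_force: [-0.1, 1.2, -2.2]
opening: 0.762
```

>>> servo_tool(rows=[[50,[25,-8,0],[0,0,0]],[50,[45,-14,0],[0,0,0]],[50,[50,-15,0],[0,0,0]],[50,[50,-16,0],[0,0,0]],[50,[50,-16,0],[0,0,0]],[50,[50,-15,0],[0,0,0]],[50,[50,-15,0],[0,0,0]],[50,[40,-12,0],[0,0,0]]])

```text
clock: 22.35
eef_pos: [482.5, 100.1, 77.1]
tcp_rot: [-3.14, 0.0, 1.571]
contact_force: [1.1, -0.1, -2.9]
opening: 0.765
```

>>> servo_tool(rows=[[50,[23,-8,10],[0,0,0]],[50,[0,0,20],[0,0,0]],[50,[0,0,12],[0,0,0]],[50,[0,0,0],[0,0,0]],[50,[0,0,0],[0,0,0]],[50,[0,0,0],[0,0,0]]])

```text
clock: 23.1
eef_pos: [476.4, 121.3, 36.3]
tcp_rot: [3.141, -0.0, 1.57]
contact_force: [0.2, -0.1, -2.6]
opening: 0.762
```

Run:
```python
from h import *
s=sense();print(s["eef_pos"],s["tcp_rot"])
grab_frame("side");locate("side","tin_thick",(477,122),s["eef_pos"][2]-14)
```

```text
[476.41599308 121.34321634  36.28603139] [ 3.14068107e+00 -2.18799244e-04  1.57030575e+00]
side tin_thick 0.94 [474.9 121.1] area 536 exp 547
```

Aligned. Lowering about 18 mm (bottom at about 4.5 mm), then release.

>>> servo_tool(rows=[[50,[0.5,0.5,8],[0,0,0]],[50,[0,0,6],[0,0,0]],[50,[0,0,3.5],[0,0,0]],[50,[0,0,0],[0,0,0]],[50,[0,0,0],[0,0,0]],[70,[0,0,0],[0,0,0]],[75,[0,0,0],[0,0,0]],[85,[0,0,0],[0,0,0]]])

```text
clock: 24.2
eef_pos: [476.5, 122.0, 18.4]
tcp_rot: [3.141, -0.0, 1.571]
contact_force: [0.2, 1.1, -0.4]
opening: 0.996
```

>>> servo_tool(rows=[[85,[0,0,0],[0,0,0]],[85,[0,0,-15],[0,0,0]],[85,[0,0,-30],[0,0,0]],[85,[0,0,-35],[0,0,0]],[85,[-30,-3,0],[0,0,0]],[85,[-50,-5,0],[0,0,0]],[85,[-55,-5,0],[0,0,0]],[85,[-55,-5,0],[0,0,0]]])

```text
clock: 25.2
eef_pos: [458.5, -69.5, 99.5]
tcp_rot: [3.14, 0.0, 1.571]
contact_force: [0.4, 0.6, -0.5]
opening: 0.996
```

>>> servo_tool(rows=[[85,[-55,-5,0],[0,0,0]],[85,[-50,-5,0],[0,0,0]],[85,[-40,-4,0],[0,0,0]],[85,[-20,-2,0],[0,0,0]],[85,[-9,0,0],[0,0,0]],[85,[0,0,0],[0,0,0]],[85,[0,0,0],[0,0,0]]])

```text
clock: 26.08
eef_pos: [442.5, -241.2, 98.4]
tcp_rot: [-3.141, -0.0, 1.572]
contact_force: [0.6, 0.0, 0.1]
opening: 0.995
```

Run:
```python
from h import *
print(sense()["eef_pos"],sense()["clock"])
for c in("side","top","side","top"):
    im=grab_frame(c);locate(c,"tin_thick",(477,122),4)
    cv2.imwrite(f"pics/{c}3.png",im)
```

```text
[ 442.47183028 -241.17430641   98.44610451] 26.075
top tin_thick 0.79 [475.4 122.8] area 388 exp 401
side tin_thick 0.44 [467.5 149.4] area 184 exp 517
top tin_thick 0.67 [474.  122.1] area 393 exp 401
```

View pics/side3.png

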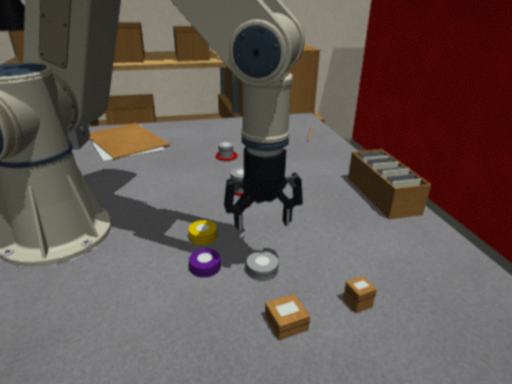

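The gripper is over the silver thin tin at (262,265); the look-alikes at (203,232) and (205,262) are clear. Descend and grip.

>>> servo_tool(rows=[[85,[-1,0,20],[0,0,0]],[85,[0,0,30],[0,0,0]],[85,[0,0,25],[0,0,0]],[85,[0,0,12],[0,0,0]],[85,[0,0,7],[0,0,0]],[75,[0,0,0],[0,0,0]],[55,[0,0,0],[0,0,0]],[50,[0,0,0],[0,0,0]]], force=40)

```text
clock: 27.48
eef_pos: [442.9, -243.2, 5.2]
tcp_rot: [3.141, 0.001, 1.571]
contact_force: [-1.0, 0.9, 6.1]
opening: 0.754
```

>>> servo_tool(rows=[[50,[0,0,0],[0,0,0]],[50,[0,0,0],[0,0,0]],[50,[0,0,-15],[0,0,0]],[50,[0,0,-30],[0,0,0]],[50,[0,0,-35],[0,0,0]],[50,[0,0,-20],[0,0,0]],[50,[0,0,0],[0,0,0]]])

```text
clock: 28.35
eef_pos: [443.6, -243.6, 106.4]
tcp_rot: [3.138, 0.002, 1.571]
contact_force: [0.0, -0.1, -2.2]
opening: 0.754
```

>>> servo_tool(rows=[[50,[25,2,0],[0,0,0]],[50,[45,4,0],[0,0,0]],[50,[50,5,0],[0,0,0]],[50,[50,5,0],[0,0,0]],[50,[50,5,0],[0,0,0]],[50,[50,5,0],[0,0,0]],[50,[45,4,0],[0,0,0]],[50,[30,2,0],[0,0,0]]])

```text
clock: 29.35
eef_pos: [473.8, 103.9, 103.5]
tcp_rot: [-3.141, 0.0, 1.572]
contact_force: [0.1, -0.5, -2.1]
opening: 0.756
```

>>> servo_tool(rows=[[50,[20,1,10],[0,0,0]],[50,[0,0,10],[0,0,0]],[50,[0,0,5],[0,0,0]],[50,[0,0,0],[0,0,0]],[50,[0,0,0],[0,0,0]],[50,[0,0,0],[0,0,0]]])

```text
clock: 30.1
eef_pos: [475.7, 121.7, 79.6]
tcp_rot: [3.141, -0.0, 1.57]
contact_force: [-0.2, -0.3, -1.3]
opening: 0.753
```

Run:
```python
from h import *
s=sense();print(s["eef_pos"],s["tcp_rot"])
for i in range(2):
    im=grab_frame("side");locate("side","tin_thin",(477,122),s["eef_pos"][2]-5);locate("side","tin_thick",(477,122),4)
u,v=proj("side",[477,122,60]).astype(int)
cv2.imwrite("pics/c4.png",cv2.resize(im[v-45:v+45,u-60:u+60],None,fx=6,fy=6))
```

```text
[475.70405779 121.68828871  79.62039533] [ 3.14097008e+00 -1.14267934e-04  1.57025034e+00]
side tin_thin 0.77 [474.3 121. ] area 370 exp 377
side tin_thick 0.77 [473.3 116.6] area 487 exp 545
side tin_thin 0.72 [474.6 120.8] area 348 exp 377
side tin_thick 0.89 [474.2 116. ] area 507 exp 545
```

View pics/c4.png

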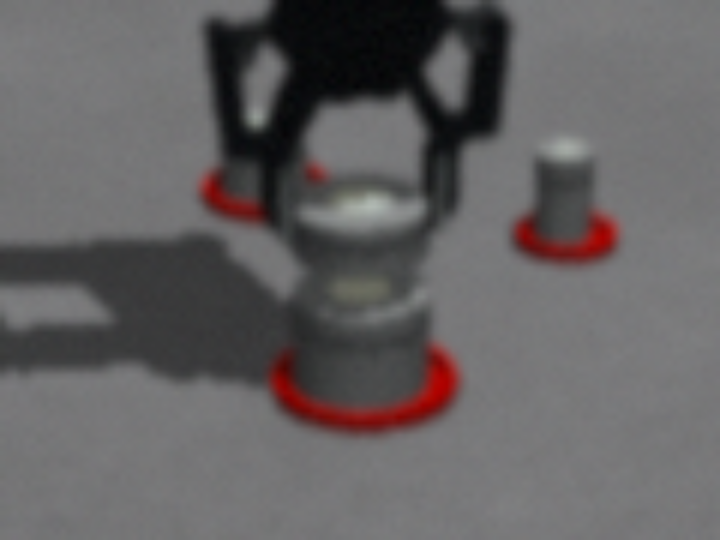

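The thin tin (370,225) hangs centred over the thick tin (362,340); both lines up in x, and the gap looks right. Lowering about 19.5 mm.

>>> servo_tool(rows=[[50,[0.5,0.5,8],[0,0,0]],[50,[0,0,6],[0,0,0]],[50,[0,0,3],[0,0,0]],[50,[0,0,2],[0,0,0]],[50,[0,0,0.5],[0,0,0]],[50,[0,0,0],[0,0,0]],[50,[0,0,0],[0,0,0]]])

```text
clock: 31.28
eef_pos: [476.0, 122.5, 59.9]
tcp_rot: [3.141, -0.0, 1.571]
contact_force: [-0.2, 0.4, -1.6]
opening: 0.749
```

>>> servo_tool(rows=[[66,[0,0,0.5],[0,0,0]],[70,[0,0,0],[0,0,0]],[75,[0,0,0],[0,0,0]],[85,[0,0,0],[0,0,0]],[85,[0,0,0],[0,0,0]],[85,[0,0,-10],[0,0,0]],[85,[0,0,-25],[0,0,0]],[85,[0,0,-40],[0,0,0]]])

```text
clock: 32.28
eef_pos: [475.1, 122.3, 134.8]
tcp_rot: [-3.14, 0.001, 1.571]
contact_force: [0.3, 0.5, 1.2]
opening: 0.995
```

>>> servo_tool(rows=[[85,[0,0,-50],[0,0,0]],[85,[-40,-20,-30],[0,0,0]],[85,[-50,-20,0],[0,0,0]],[85,[-50,-20,0],[0,0,0]],[85,[-50,-20,0],[0,0,0]],[85,[-50,-20,0],[0,0,0]],[85,[-50,-10,0],[0,0,0]],[85,[-40,0,0],[0,0,0]]])

```text
clock: 33.28
eef_pos: [365.0, -209.2, 215.2]
tcp_rot: [3.141, 0.001, 1.57]
contact_force: [0.9, -0.2, -0.4]
opening: 0.997
```

>>> servo_tool(rows=[[85,[-60,0,0],[0,0,0]],[85,[-60,0,0],[0,0,0]],[85,[-30,0,0],[0,0,0]],[85,[0,0,0],[0,0,0]],[85,[0,0,0],[0,0,0]]])

```text
clock: 33.9
eef_pos: [365.6, -356.7, 214.4]
tcp_rot: [-3.141, -0.001, 1.571]
contact_force: [0.1, -0.8, -0.3]
opening: 0.997
```

Run:
```python
from h import *
s=sense();print(s["eef_pos"],s["clock"])
L=[]
for c in("top","side"):
    im=grab_frame(c);locate(c,"tin_thin",(477,122),54);locate(c,"tin_thick",(477,122),4);locate(c,"tin_medium",(470,363),4);locate(c,"tin_small",(620,266),4)
    u,v=proj(c,[520,240,30]).astype(int);k=max(0,v-60)
    L.append(cv2.resize(im[k:k+120,u-65:u+65],(400,369)))
cv2.imwrite("pics/c5.png",np.hstack(L)); cv2.imwrite("pics/top5.png",grab_frame("top"))
```

```text
[ 365.61221545 -356.70311666  214.41746821] 33.9
top tin_thin 0.89 [475.1 123.1] area 406 exp 403
top tin_medium 0.49 [468. 365.] area 232 exp 268
top tin_small 0.46 [618.8 267.3] area 133 exp 132
side tin_thick 0.54 [470.8  97.9] area 324 exp 563
```

View pics/c5.png

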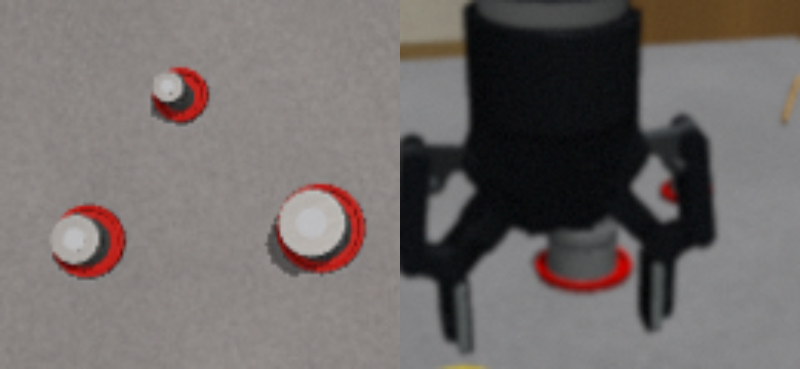

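View pics/top5.png

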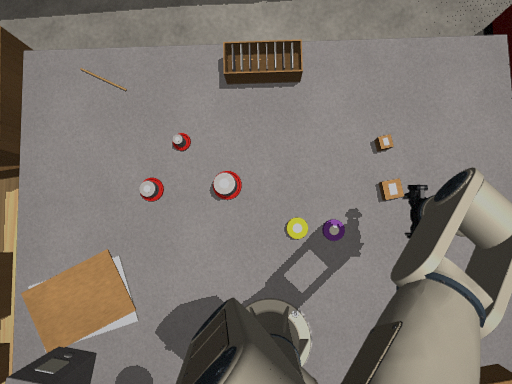

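From above all four are in place, but the gripper hides the stack from the side camera. I'll raise the arm for one side check.

>>> servo_tool(rows=[[85,[40,0,-50],[0,0,0]],[85,[40,0,-55],[0,0,0]],[85,[40,0,-55],[0,0,0]],[85,[40,0,-40],[0,0,0]],[85,[20,0,-20],[0,0,0]],[85,[0,0,0],[0,0,0]],[85,[0,0,0],[0,0,0]]])

```text
clock: 35.33
eef_pos: [365.7, -185.3, 423.2]
tcp_rot: [-3.141, -0.0, 1.571]
contact_force: [-0.5, 0.2, 0.3]
opening: 0.994
```

Run:
```python
from h import *
im=grab_frame("side");c="side"
locate(c,"tin_thin",(477,122),54);locate(c,"tin_medium",(470,363),4);locate(c,"tin_small",(620,266),4);locate(c,"tin_thick",(477,122),4)
cv2.imwrite("pics/side6.png",cv2.resize(im[130:345,180:400],None,fx=2.7,fy=2.7))
```

```text
side tin_thin 0.61 [474.2 119.5] area 341 exp 376
side tin_medium 0.52 [469.4 366.4] area 206 exp 230
side tin_small 0.58 [620.4 269.7] area 173 exp 171
side tin_thick 0.54 [471.3  99.9] area 367 exp 561
```

View pics/side6.png

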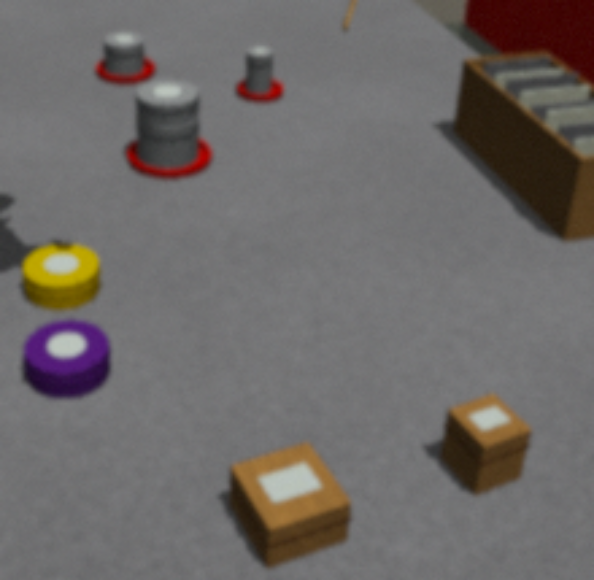

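The stack at (168,125) stands straight in the large holder. The medium tin (124,55) and small canister (260,70) are seated, and the cartons and look-alikes haven't moved. Handing in.

```bash
python3 -c "
from rig import *
print(sense()['clock']);sign_off()"
```

```text
35.575
the job is handed in; nothing more can be done
```

All four tins are in their holders, and I handed the job in at about 35.6 s, with the gripper open and clear of everything. I placed them in the order you listed: small canister, medium tin, thick tin, then the thin silver tin on top of the thick one.

- **Positions:** In the last checks both cameras put the small canister, the medium tin and the thin tin within about 4 mm of where they belong. That includes the thin tin centred on the thick one.
- **By eye:** The last pictures show the stack straight and all the tins seated upright. The cartons and the purple and yellow look-alikes were where they started.
- **Disagreement:** The last side-camera reading for the thick tin came out about 22 mm off. Its mask covered only part of the tin (367 of about 560 pixels expected) because the thin tin hides its top, so I set it aside. The top camera had put it within 3 mm of its holder's centre before stacking.

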